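# Power up the repaired night light on the switched strip

### The job

The mushroom-shaped night light is mended and plugged into the bench power strip for its test: make its outlet live. With the fingertips gently press the rocker of that outlet, in front of it on the strip, and the larger master rocker at the end of the strip (either first), each right over to on, then draw the hand away. Leave the other outlets' rockers off, pull out or knock nothing that is plugged in, and leave the loose things on the table where they are.

Things in the scene. Friction and masses are not known exactly. Their poses are not given: they have to be found in the camera images.
- strip: the power strip: a grey housing 112 mm (x) by 484 mm (y), screwed flat on a plywood board 160 x 560 x 12 mm, which is fixed to the table. Its top face is 57 mm above the table. Origin on the table under the middle of the strip; x points across the strip, from the row of rockers (near the robot) to the row of outlets; y along the strip, towards the master rocker; z up
- rocker1_press (a point): where to press outlet rocker 1 on: a point on top of its raised near half, 10 mm from its tipping line; moves with it (8.2 mm above the strip's top when off). Outlet rockers: black, 30 mm (x) by 20 mm (y), in a row 74 mm apart, 1 next to the master, 5 farthest. Each switches the outlet straight behind it along the strip's +x, outlet centre 66 mm from this point
- rocker1 (a joint): tip angle of rocker 1, rad: 0 off, 0.34 on. It tips about a line along the strip's y. Off, the half nearer the robot (-x, white dash) stands up; on, the far half. Pressing the outer end of the near half takes 3 to 7 N and moves it some 4 mm; it stays where it is left, so press it right over: that half then lies level, 4.5 mm above the strip's top, on a stop that gives about 1 mm at 15 N
- rocker2_press (a point): the same point on outlet rocker 2
- rocker2 (a joint): tip angle of rocker 2, rad: 0 off, 0.34 on; same switch as rocker 1
- rocker3_press (a point): the same point on outlet rocker 3
- rocker3 (a joint): tip angle of rocker 3, rad: 0 off, 0.34 on; same switch as rocker 1
- rocker4_press (a point): the same point on outlet rocker 4
- rocker4 (a joint): tip angle of rocker 4, rad: 0 off, 0.34 on; same switch as rocker 1
- rocker5_press (a point): the same point on outlet rocker 5
- rocker5 (a joint): tip angle of rocker 5, rad: 0 off, 0.34 on; same switch as rocker 1
- master_press (a point): where to press the master rocker on: a point on its raised near half, 12 mm from its tipping line; moves with it. It is the larger black rocker, 36 mm (x) by 28 mm (y), alone at the +y end of the rocker row, 80 mm from rocker 1. Same switch and direction as the others, with slightly less force
- master (a joint): tip angle of the master rocker, rad: 0 off, 0.34 on
- nightlight: the night light: an ivory mushroom, base block 40 x 36 x 21 mm with a round domed shade 52 mm across on a short stem; 54 mm tall. It is plugged upright into one of the five outlets (which one varies). Origin: middle of its underside, on the strip's top; z up. Its blades are held with about 10 N and it can only come straight up
- charger: a white charger block, 36 x 48 mm, 41 mm tall, two slots in its top. It is plugged upright into one of the five outlets (which one varies). Origin: middle of its underside, on the strip's top; z up. Its blades are held with about 10 N and it can only come straight up
- timer: a round mechanical timer, 54 mm across, 42 mm tall, with a toothed dial on top. It is plugged upright into one of the five outlets (which one varies). Origin: middle of its underside, on the strip's top; z up. Its blades are held with about 10 N and it can only come straight up
- tester: a slim round socket tester, 34 mm across narrowing to 28 mm, 48 mm tall. It is plugged upright into one of the five outlets (which one varies). Origin: middle of its underside, on the strip's top; z up. Its blades are held with about 10 N and it can only come straight up
- cap: a flat white safety cap, 36 mm across, 5 mm thick with a small fin, 9 mm in all. It is plugged upright into one of the five outlets (which one varies). Origin: middle of its underside, on the strip's top; z up. Its blades are held with about 10 N and it can only come straight up
- driver_mid (a point): a red-handled screwdriver, 190 mm long, 26 mm thick, lying between the robot and the strip, roughly along it; loose. The point is half-way up its middle
- tape_mid (a point): a roll of black tape lying flat, 72 mm across, 19 mm high, between the robot and the strip; loose. The point is half-way up its middle
- tub_mid (a point): an open white tub, 92 mm across, 62 mm high, beyond the strip; loose. The point is half-way up its middle
- wrench_mid (a point): a steel wrench 150 mm long lying flat beyond the strip; loose. The point is half-way up its middle
- can_mid (a point): a spray can, 53 mm across, 159 mm tall, standing off the strip's -y end; loose. The point is half-way up its middle
- glue_mid (a point): a squeeze bottle of glue, 50 mm across, 126 mm tall, off the strip's -y end; loose. The point is half-way up its middle

How it is judged (in metres and radians):
At the end, for the whole second after the job is handed in: The master rocker and the rocker of the night light's outlet are on (tipped more than 0.23 of 0.34 rad), the four other outlet rockers are off (less than 0.08 rad), everything plugged in is still seated (within 3 mm) and every loose thing is within 15 mm of where it started (value of joint master above 0.23 rad and ((horizontal distance between nightlight and rocker1_press below 0.083 m and value of joint rocker1 above 0.23 rad) or (horizontal distance between nightlight and rocker1_press above 0.083 m and value of joint rocker1 below 0.08 rad)) and ((horizontal distance between nightlight and rocker2_press below 0.083 m and value of joint rocker2 above 0.23 rad) or (horizontal distance between nightlight and rocker2_press above 0.083 m and value of joint rocker2 below 0.08 rad)) and ((horizontal distance between nightlight and rocker3_press below 0.083 m and value of joint rocker3 above 0.23 rad) or (horizontal distance between nightlight and rocker3_press above 0.083 m and value of joint rocker3 below 0.08 rad)) and ((horizontal distance between nightlight and rocker4_press below 0.083 m and value of joint rocker4 above 0.23 rad) or (horizontal distance between nightlight and rocker4_press above 0.083 m and value of joint rocker4 below 0.08 rad)) and ((horizontal distance between nightlight and rocker5_press below 0.083 m and value of joint rocker5 above 0.23 rad) or (horizontal distance between nightlight and rocker5_press above 0.083 m and value of joint rocker5 below 0.08 rad)) and distance of each of nightlight, charger, timer, tester, cap from where it was at the start of the episode below 0.003 m and distance of each of driver_mid, tape_mid, tub_mid, wrench_mid, can_mid, glue_mid from where it was at the start of the episode below 0.015 m); the robot touches nothing.
It fails at once if the rocker of another outlet is tipped (more than 0.10 rad) ((horizontal distance between nightlight and rocker1_press above 0.083 m and value of joint rocker1 above 0.1 rad) or (horizontal distance between nightlight and rocker2_press above 0.083 m and value of joint rocker2 above 0.1 rad) or (horizontal distance between nightlight and rocker3_press above 0.083 m and value of joint rocker3 above 0.1 rad) or (horizontal distance between nightlight and rocker4_press above 0.083 m and value of joint rocker4 above 0.1 rad) or (horizontal distance between nightlight and rocker5_press above 0.083 m and value of joint rocker5 above 0.1 rad)).
It fails at once if something plugged in is pulled out of its outlet by more than 3 mm (distance of any of nightlight, charger, timer, tester, cap from where it was at the start of the episode above 0.003 m).
It fails at once if something plugged in is knocked or gripped (more than 5 N) (contact force between any of nightlight, charger, timer, tester, cap and the arm above 5 N or contact force between any of nightlight, charger, timer, tester, cap and the fingers above 5 N).
It fails at once if a loose thing on the table is shifted or lifted by more than 15 mm (distance of any of driver_mid, tape_mid, tub_mid, wrench_mid, can_mid, glue_mid from where it was at the start of the episode above 0.015 m).
It fails at once if the strip or a rocker is pressed with more than 30 N (contact force between strip and the arm above 30 N or contact force between strip and the fingers above 30 N).
It also fails if it takes over 35 s, if anything falls off the work surface, if the arm or the gripper's body presses on something with over 40 N, if the wrist force passes 120 N, or if a joint passes its speed limit or range.

### The arm

A 6-joint arm with a two-finger parallel gripper is mounted at the origin on the work surface. World frame = base frame: x ahead of the robot, y to its left, z up, the work surface at z = 0. Lengths are in m, angles in degrees, forces in N, time in s.
With the tool pointing down it reaches from about 0.25 to 0.725 m from the base axis. Payload 9.7 kg.
Tool frame: the origin (TCP) lies at the very end of the fingers, on their centre line; the grasp point (between the pads) lies 19 mm behind it; y points along the fingers, x is the direction in which the jaws open and shut, and the axes are right-handed (so a half turn about y gives the same grasp; the last joint's range is limited). The gripper opens to 85 mm and grips with 20 to 120 N. Pads are 22 mm wide; open, the fingers measure 114 mm over their backs; the gripper's body (76 mm by 85 mm) begins 54 mm behind the grasp point. The pads swing forward as they close: fully open they stand 13 mm farther back than shut.
Start: joints at [72.766, 4.979, 10.078, 95.1, 0, 90], TCP at [0.163, 0.525, 0.231] pointing down, gripper open.
Joint ranges: [-179.16, 179.16], [-48.56, 103.87], [-65.8, 70.77], [-126.05, 130.52], [-82.76, 87.17], [-180, 180]. Speed limits (degrees/s): [127.2, 127.2, 147.25, 180, 180, 180].

### API

Orientations are given as [roll, pitch, yaw] about the fixed x, y, z axes, in that order (R = Rz(yaw) Ry(pitch) Rx(roll)).
In Python, from workcell import bot gives the robot as it stands.
- The arm moves only by the shell command python3 -m jog 'ROWS' [FORCE]. ROWS is JSON, a list of rows, each a list of 7 numbers: the closure, from 0 (fully open) to 1 (shut), then the shift along the world's x, y, z in units of 25 mm (1.0 is 25 mm), then the turn, a rotation vector about the world's x, y, z in units of 5 degrees (1.0 is 5 degrees). A call has 1 to 5 rows; each row is the pose to reach, as a shift and turn from the pose commanded when the call began; what a row does not reach only later rows make up. A row lasts 1/10 s, in which the tool goes at most 50 mm and 8.59 degrees, less where a joint would pass 70% of its speed; a pose out of reach is approached as far as the arm can. A call with a gripper value outside its range is refused whole. The fingers move at their own pace and stop on an object; FORCE is the grip in N (left out, the last holds). Time passes only in rows, so rows that repeat a pose let the fingers close. It gives the time, the measured TCP pose, the force and the opening at its end, in the units of the state.
- bot.get_obs(): the state, without advancing time (a new reading comes with each control period).
- bot.camera(name): name is "scene" or "top" or "wrist"; returns (picture, depth): 384x512x3 uint8, red, green, blue; 384x512 float32, m along the optical axis (not along the pixel's ray), 0 where there is no reading.
- bot.camera_model(name): a dict with "fx", "fy", "cx", "cy" (pixels), "k1" (the pictures are not rectified: a ray, as slopes to the right and down, at radius r is drawn at 1 + k1 r^2 times it, then the intrinsics apply), "rvec" (rotation vector, rad) and "tvec" (3), from world to camera coordinates, as OpenCV has them; the wrist camera has in their place "tool_from_camera" (4x4, takes a point from camera to tool coordinates, whose origin is the TCP and whose axes are the tool frame's). Camera axes: x right, y down, z forward; pixel columns grow to the right and rows downward; lengths in m; the calibration is good to about 2 mm. A picture is of the moment at which its call begins: read the wrist's pose just before it. camera_model takes no time and is no camera call.
- bot.job_done(): hands the job in, once; it reports no verdict.
Trained networks look in the newest picture that a camera, given by its name, has taken for a name from the list of things; names that differ only in an ending like _2 or _b are one class to them, and where a whole thing is asked for, a point or a joint stands for the part that bears it (a point fixed in the world has none). Each returns a list of dicts, best first, with "conf" (0 to 1); they miss things now and then, are a little off and sometimes report something else, mostly with a low value. They report only what shows in the picture. A call takes as long as a camera call.
- bot.regions_of(camera, label): "pixels" (384x512 bool, what is visible of it) and "point" ([row, column] in pixels, amid what is visible of it).
The state is a dict: "time": time; "q": joint angles; "qd": joint speeds; "joint_efforts": joint torques, N m; "ee_pos": TCP position; "tcp_rot": TCP orientation; "wrist_force": force on the tool from outside, world axes, zero at the start; "torque": the same for the moment, N m; "opening": finger opening in m.
Only numpy, scipy, OpenCV 4.12 (cv2) and the standard library are available. Lean on these libraries where they do the work, as an engineer would, in place of code of your own. Each camera call takes 0.05 s, during which the arm holds its last target. There are 200 camera calls.

## Working session

There is one attempt and no reset: what is moved stays moved. The work goes in short steps, Python scripts to look and compute and a shell command to move; the robot and the scene stay as the last step left them, time stands still between calls to the robot, and variables do not carry over. Pictures are saved under pics/ and viewed, about 8 in all and at most 12, crops included, and the job is handed in when it is done.

```bash
ls; mkdir -p pics; cat > h.py <<'E'
import numpy as np, cv2
from workcell import bot
from scipy.spatial.transform import Rotation as R
def pose(cam,o=None):
    m=bot.camera_model(cam)
    if 'rvec' in m:
        Rc=cv2.Rodrigues(np.array(m['rvec'],float))[0]; t=np.array(m['tvec'],float).ravel()
        return m,Rc.T,-Rc.T@t
    o=o or bot.get_obs(); T=np.array(m['tool_from_camera']); Rt=R.from_euler('xyz',o['tcp_rot'],degrees=True).as_matrix()
    return m,Rt@T[:3,:3],Rt@T[:3,3]+np.array(o['ee_pos'])
def ray(P,rc):
    m,Rw,c=P; K=np.array([[m['fx'],0,m['cx']],[0,m['fy'],m['cy']],[0,0,1.]])
    p=cv2.undistortPoints(np.array([[[rc[1],rc[0]]]],float),K,np.array([m['k1'],0,0,0.]))[0,0]
    return c,Rw@np.array([p[0],p[1],1.])
def at_z(P,rc,z):
    c,d=ray(P,rc); return c+d*(z-c[2])/d[2]
def at_d(P,rc,dep):
    c,d=ray(P,rc); return c+d*dep
def save(n,im): cv2.imwrite(f'pics/{n}.png',im[:,:,::-1])
E
python3 - <<'E'
from h import *
print(bot.get_obs())
for cam in ['top','scene']:
    P=pose(cam); im,d=bot.camera(cam); save(cam+'0',im); print(cam,P[2])
    for n in ['strip','nightlight','charger','timer','tester','cap','rocker1','master','master_press','driver_mid','tape_mid','can_mid','glue_mid']:
        for r in bot.regions_of(cam,n)[:6]:
            p=r['point']; a,b=int(p[0]),int(p[1]); q=at_d(P,p,d[a,b])
            print(n,round(r['conf'],2),[a,b],q.round(3),r['pixels'].sum())
E
```

```text
pics
{'time': 0.0, 'q': array([7.27673365e+01, 5.01131594e+00, 1.00330881e+01, 9.51003021e+01,
       3.04198843e-04, 8.99983878e+01]), 'qd': array([-0.00383504,  0.03730929,  0.07075529, -0.09855861,  0.01293426,
       -0.01182965]), 'joint_efforts': array([-8.78273931e-04, -5.20383525e+01,  4.64808226e+01,  1.61373796e-02,
       -2.26030795e-05,  1.75289586e-05]), 'ee_pos': array([0.16286549, 0.52507864, 0.23056877]), 'tcp_rot': array([-8.99996936e+01,  7.85298683e-02,  7.27689487e+01]), 'wrist_force': array([ 0.38780204,  0.6325374 , -0.23935847]), 'torque': array([0.0256857, 0.0247125, 0.0232532]), 'opening': 0.0851527343355273}
top [ 0.43080818 -0.05694793  0.91599594]
strip 0.71 [213, 238] [ 0.518 -0.015  0.057] 15546
nightlight 0.96 [201, 187] [0.534 0.086 0.107] 497
nightlight 0.18 [203, 296] [ 0.541 -0.138  0.061] 147
charger 0.81 [195, 220] [0.549 0.02  0.098] 411
timer 0.61 [182, 287] [ 0.578 -0.116  0.099] 503
tester 0.75 [172, 324] [ 0.6   -0.191  0.103] 264
tester 0.34 [199, 331] [ 0.55  -0.212  0.061] 141
cap 0.61 [189, 252] [ 0.567 -0.045  0.066] 205
rocker1 0.68 [2
[... 1049 characters left out ...]
68 [204, 192] [ 0.622 -0.196  0.095] 237
cap 0.69 [180, 260] [ 0.415 -0.028  0.021] 226
cap 0.49 [202, 253] [ 0.574 -0.048  0.061] 116
rocker1 0.66 [228, 136] [ 0.679 -0.324  0.066] 728
rocker1 0.38 [188, 247] [ 0.516 -0.065  0.065] 61
master 0.66 [186, 305] [0.562 0.088 0.1  ] 331
master_press 0.67 [201, 222] [ 0.611 -0.123  0.093] 416
master_press 0.64 [178, 326] [0.467 0.158 0.059] 102
driver_mid 0.32 [232, 315] [0.63  0.113 0.006] 1269
tape_mid 0.7 [179, 257] [ 0.41  -0.039  0.022] 215
tape_mid 0.48 [186, 208] [ 0.417 -0.187  0.003] 131
can_mid 0.88 [189, 130] [ 0.578 -0.359  0.108] 887
can_mid 0.17 [200, 224] [ 0.613 -0.118  0.097] 437
glue_mid 0.77 [228, 135] [ 0.681 -0.326  0.069] 779
```

View pics/top0.png

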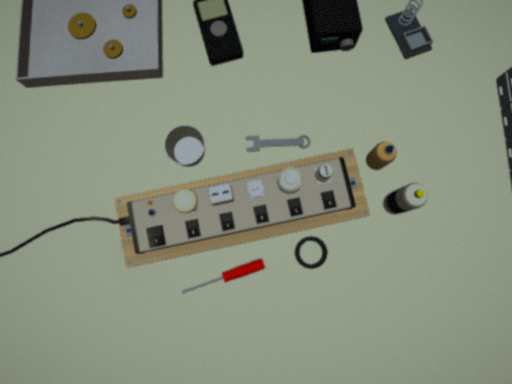

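```bash
python3 - <<'E'
from h import *
P=pose('top')
im,d=bot.camera('top')
save('top0z',cv2.resize(im[130:290,110:370],None,fx=3,fy=3,interpolation=cv2.INTER_CUBIC))
# strip-plane: mask of housing height, min-area rect of top face
vv,uu=np.mgrid[0:384,0:512]
m=P[0];K=np.array([[m['fx'],0,m['cx']],[0,m['fy'],m['cy']],[0,0,1.]])
n=cv2.undistortPoints(np.stack([uu,vv],-1).reshape(-1,1,2).astype(float),K,np.array([m['k1'],0,0,0.])).reshape(-1,2)
X=P[2]+(np.c_[n,np.ones(len(n))]*d.reshape(-1,1))@P[1].T
k=(abs(X[:,2]-.057)<.008)&(d.ravel()>0)&(X[:,0]>.3)&(abs(X[:,1])<.3)
mask=cv2.morphologyEx(k.reshape(384,512).astype(np.uint8),cv2.MORPH_OPEN,np.ones((5,5)))
lab=cv2.connectedComponentsWithStats(mask)
i=1+lab[2][1:,4].argmax(); s=(lab[1]==i).ravel()
r=cv2.minAreaRect(X[s][:,:2].astype(np.float32)); print(r, np.median(X[s][:,2]))
b=cv2.boxPoints(r); print(b)
E
```

```text
((0.538367509841919, -0.018093228340148926), (0.11327318847179413, 0.4839957058429718), 13.290164947509766) 0.056788231700921676
[[ 0.42761663  0.20440374]
 [ 0.53887886 -0.26662973]
 [ 0.6491184  -0.2405902 ]
 [ 0.53785616  0.23044327]]
```

View pics/top0z.png

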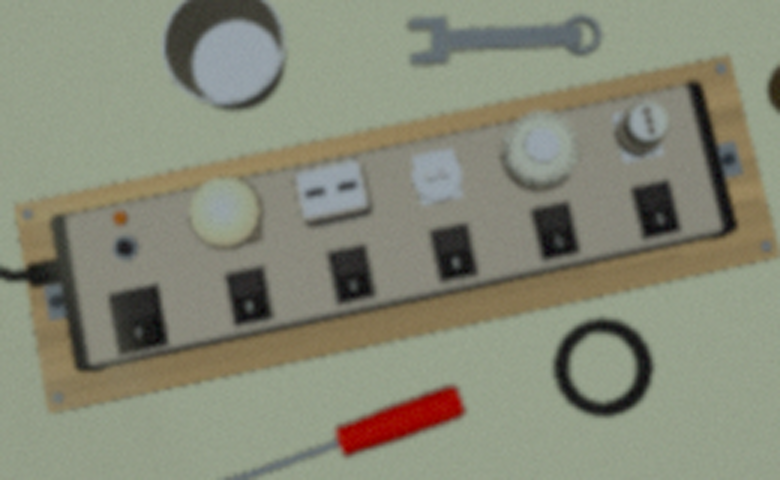

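The top view shows the night light (zoom 225,212) straight behind the rocker next to the master (248,295), so rocker 1 is the one to press. The master is at zoom (138,320), and the strip is yawed about 13.3°. I'll move above the pair with the fingers shut and the jaw along the strip.

```bash
python3 -m jog '[[1,1.2,-1.6,0,0,0,1.5],[1,2.4,-3.2,0,0,0,3],[1,3.6,-4.8,0,0,0,4.5],[1,4.8,-6.4,0,0,0,6.1],[1,6,-8,0,0,0,6.1]]' 20
python3 -m jog '[[1,1.2,-1.6,0,0,0,0],[1,2.4,-3.2,0,0,0,0],[1,3.6,-4.8,0,0,0,0],[1,4.8,-6.4,0,0,0,0],[1,4.8,-7.6,0,0,0,0]]'
python3 -m jog '[[1,0,0,0,0,0,0],[1,0,0,0,0,0,0],[1,0,0,0,0,0,0]]'
python3 - <<'E'
from h import *
o=bot.get_obs();P=pose('wrist',o);im,d=bot.camera('wrist');save('w1',im)
print(o['ee_pos'],o['tcp_rot'],o['opening'],o['wrist_force'],P[2])
for n in ['rocker1','master','rocker1_press','master_press','nightlight']:
    for r in bot.regions_of('wrist',n)[:4]:
        p=r['point']; print(n,round(r['conf'],2),[int(v) for v in p],at_z(P,p,.063).round(4),r['pixels'].sum(), d[int(p[0]),int(p[1])])
E
```

```text
time: 1.95
ee_pos: [0.3101, 0.3285, 0.2314]
tcp_rot: [-90.0, -0.0, 103.6]
wrist_force: [1.7, 1.5, -0.3]
opening: 0.0126
time: 2.45
ee_pos: [0.4316, 0.1375, 0.2307]
tcp_rot: [-90.0, 0.0, 103.1]
wrist_force: [-2.1, -0.6, -0.6]
opening: -0.0
time: 2.75
ee_pos: [0.4294, 0.1406, 0.2314]
tcp_rot: [-90.0, -0.0, 103.3]
wrist_force: [0.1, 0.0, 0.2]
opening: 0.0002
[0.42941657 0.14060801 0.23138573] [-9.00217720e+01 -1.38157644e-02  1.03300372e+02] 0.00016753547049943934 [0.10736279 0.02913242 0.2247586 ] [0.36309381 0.12512086 0.37396111]
rocker1 0.61 [211, 108] [0.4992 0.0078 0.063 ] 702 0.32862878
rocker1 0.57 [206, 185] [0.4769 0.0813 0.063 ] 654 0.32529148
rocker1 0.5 [94, 117] [0.3867 0.0026 0.063 ] 2950 0.33512688
master 0.68 [213, 262] [0.4668 0.156  0.063 ] 1052 0.33047953
master 0.6 [208, 37] [ 0.5134 -0.0624  0.063 ] 721 0.3284889
rocker1_press 0.74 [211, 184] [0.4821 0.0808 0.063 ] 627 0.32927328
rocker1_press 0.23 [210, 111] [0.4981 0.0103 0.063 ] 652 0.3282693
master_press 0.83 [212, 264] [0.4648 0.1576 0.063 ] 1112 0.3290592
nightlight 0.95 [261, 186] [0.5351 0.0926 0.063 ] 1380 0.30071387
nightlight 0.37 [207, 167] [0.4815 0.0643 0.063 ] 37970 0.33206275
```

View pics/w1.png

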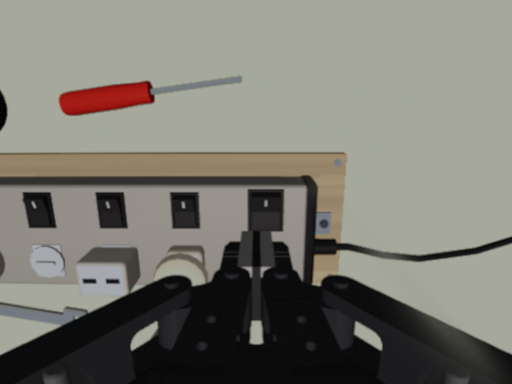

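```bash
python3 - <<'E'
from h import *
o=bot.get_obs();P=pose('wrist',o);im,d=bot.camera('wrist')
save('w1z',cv2.resize(im[180:240,160:300],None,fx=5.5,fy=5.5,interpolation=cv2.INTER_CUBIC))
y=np.radians(13.29);ex=np.array([np.cos(y),np.sin(y)]);ey=np.array([-ex[1],ex[0]]);O=np.array([.5384,-.0181])
for c in (183,265,108):
    g=im[185:245,c-2:c+3].mean((1,2)); print(c,[(185+i,int(v)) for i,v in enumerate(g)][::1])
for rc in [(193,185),(229,185),(211,171),(211,199),(190,265),(231,265),(211,248),(211,283),(203,183),(202,265)]:
    for z in (.058,.064):
        q=at_z(P,rc,z)[:2]; print(rc,z,q.round(4),[round(float((q-O)@e),4) for e in (ex,ey)])
E
```

```text
183 [(185, 91), (186, 111), (187, 125), (188, 137), (189, 145), (190, 146), (191, 135), (192, 76), (193, 30), (194, 30), (195, 21), (196, 14), (197, 12), (198, 13), (199, 17), (200, 28), (201, 55), (202, 89), (203, 100), (204, 106), (205, 110), (206, 104), (207, 90), (208, 52), (209, 27), (210, 28), (211, 29), (212, 35), (213, 39), (214, 40), (215, 40), (216, 40), (217, 39), (218, 39), (219, 40), (220, 39), (221, 39), (222, 39), (223, 39), (224, 38), (225, 38), (226, 34), (227, 41), (228, 88), (229, 136), (230, 145), (231, 143), (232, 143), (233, 143), (234, 143), (235, 143), (236, 143), (237, 142), (238, 142), (239, 142), (240, 142), (241, 142), (242, 142), (243, 141), (244, 134)]
265 [(185, 90), (186, 112), (187, 127), (188, 127), (189, 81), (190, 43), (191, 37), (192, 24), (193, 14), (194, 12), (195, 13), (196, 15), (197, 22), (198, 28), (199, 38), (200, 68), (201, 96), (202, 97), (203, 96), (204, 96), (205, 90), (206, 65), (207, 37), (208, 28), (209, 28), (210, 28), (211, 30), (212, 37), (213, 44), (214, 45), (215, 45), (216, 45), (217, 44), (218, 44), (219, 43), (220, 44), (221,
[... 1263 characters left out ...]
 0.058 [0.4802 0.0941] [-0.0308, 0.1226]
(211, 199) 0.064 [0.478  0.0947] [-0.0328, 0.1237]
(190, 265) 0.058 [0.4441 0.153 ] [-0.0525, 0.1882]
(190, 265) 0.064 [0.4425 0.1525] [-0.0541, 0.188]
(231, 265) 0.058 [0.4858 0.1632] [-0.0095, 0.1885]
(231, 265) 0.064 [0.4835 0.1624] [-0.0119, 0.1883]
(211, 248) 0.058 [0.469  0.1416] [-0.0308, 0.1714]
(211, 248) 0.064 [0.467  0.1413] [-0.0329, 0.1716]
(211, 283) 0.058 [0.461  0.1755] [-0.0308, 0.2063]
(211, 283) 0.064 [0.4591 0.1746] [-0.0328, 0.2057]
(203, 183) 0.058 [0.4757 0.0771] [-0.0392, 0.1071]
(203, 183) 0.064 [0.4735 0.0781] [-0.041, 0.1085]
(202, 265) 0.058 [0.456  0.1559] [-0.0402, 0.1883]
(202, 265) 0.064 [0.4542 0.1553] [-0.042, 0.1881]
```

View pics/w1z.png

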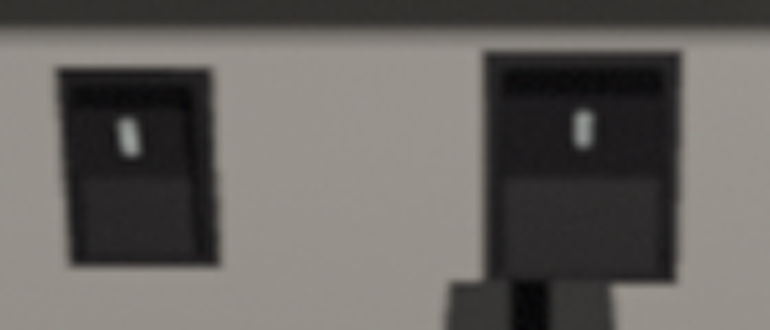

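The dashes and bezels put the tipping line at strip x ≈ -30.5 mm, with rocker 1 at y ≈ 108 and the master at y ≈ 188.5. I'll press the master first, starting from a hover.

```bash
python3 -m jog '[[1,0.84,0.56,-1.5,0,0,0],[1,0.84,0.56,-3,0,0,0],[1,0.84,0.56,-4.5,0,0,0],[1,0.84,0.56,-5.6,0,0,0],[1,0.84,0.56,-6.04,0,0,0]]'
python3 -m jog '[[1,0,0,0,0,0,0],[1,0,0,0,0,0,0],[1,0,0,0,0,0,0]]'
python3 - <<'E'
from h import *
o=bot.get_obs();P=pose('wrist',o);im,d=bot.camera('wrist');save('w2',im)
print(o['ee_pos'],o['wrist_force'])
E
```

```text
time: 3.6
ee_pos: [0.4491, 0.1537, 0.0775]
tcp_rot: [-89.8, 0.0, 103.3]
wrist_force: [-0.3, 0.3, 0.3]
opening: -0.0
time: 3.9
ee_pos: [0.4514, 0.1543, 0.0821]
tcp_rot: [-90.2, -0.0, 103.3]
wrist_force: [0.2, 0.3, 0.3]
opening: 0.0002
[0.45143704 0.15430478 0.08210343] [0.2252818  0.30933963 0.31618999]
```

View pics/w2.png

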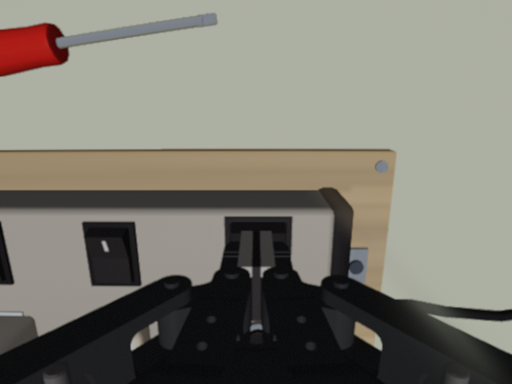

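The fingertips (row 250, col 257) hover over the near half of the master, covering its dash. I'll lower slowly.

```bash
python3 -m jog '[[1,0,0,-0.15,0,0,0],[1,0,0,-0.3,0,0,0],[1,0,0,-0.45,0,0,0],[1,0,0,-0.5,0,0,0],[1,0,0,-0.5,0,0,0]]'
python3 -m jog '[[1,0,0,-0.04,0,0,0],[1,0,0,-0.08,0,0,0],[1,0,0,-0.12,0,0,0],[1,0,0,-0.12,0,0,0],[1,0,0,-0.12,0,0,0]]'
```

```text
time: 4.45
ee_pos: [0.4503, 0.1539, 0.0675]
tcp_rot: [-90.0, 0.0, 103.3]
wrist_force: [0.3, 0.8, 0.6]
opening: 0.0002
time: 4.95
ee_pos: [0.4506, 0.154, 0.0648]
tcp_rot: [-90.0, 0.0, 103.3]
wrist_force: [-1.8, -0.5, 1.7]
opening: 0.0
```

```bash
python3 -m jog '[[1,0,0,-0.04,0,0,0],[1,0,0,-0.08,0,0,0],[1,0,0,-0.08,0,0,0],[1,0,0,-0.08,0,0,0]]'
python3 -m jog '[[1,0,0,-0.04,0,0,0],[1,0,0,-0.06,0,0,0],[1,0,0,-0.06,0,0,0],[1,0,0,-0.06,0,0,0]]'
```

```text
time: 5.35
ee_pos: [0.4506, 0.154, 0.0627]
tcp_rot: [-90.0, 0.0, 103.3]
wrist_force: [-1.3, 0.4, 0.9]
opening: 0.0001
time: 5.75
ee_pos: [0.4505, 0.1539, 0.0614]
tcp_rot: [-90.0, -0.0, 103.3]
wrist_force: [-2.5, 0.4, 4.0]
opening: 0.0003
```

```bash
python3 -m jog '[[1,0,0,-0.03,0,0,0],[1,0,0,-0.03,0,0,0],[1,0,0,-0.03,0,0,0]]'
python3 -m jog '[[1,0,0,-0.03,0,0,0],[1,0,0,-0.03,0,0,0],[1,0,0,-0.03,0,0,0]]'
```

```text
time: 6.05
ee_pos: [0.4505, 0.154, 0.061]
tcp_rot: [-90.0, -0.0, 103.3]
wrist_force: [-4.5, -0.5, 7.5]
opening: -0.0002
time: 6.35
ee_pos: [0.4506, 0.154, 0.0606]
tcp_rot: [-90.0, -0.0, 103.3]
wrist_force: [-4.2, -1.0, 10.6]
opening: 0.0003
```

```bash
python3 -m jog '[[1,0,0,-0.03,0,0,0],[1,0,0,-0.03,0,0,0],[1,0,0,-0.03,0,0,0]]'
python3 -m jog '[[1,0,0,0.3,0,0,0],[1,0,0,0.8,0,0,0],[1,0,0,1.6,0,0,0],[1,0,0,1.6,0,0,0]]'
python3 -m jog '[[1,0.3,-1,0,0,0,0],[1,0.6,-2,0,0,0,0],[1,0.8,-3.1,0,0,0,0],[1,0.8,-3.1,0,0,0,0],[1,0.8,-3.1,0,0,0,0]]'
python3 - <<'E'
from h import *
o=bot.get_obs();P=pose('wrist',o);im,d=bot.camera('wrist');save('w3',im)
print(o['ee_pos'],o['wrist_force'])
E
```

```text
time: 6.65
ee_pos: [0.4506, 0.1541, 0.0602]
tcp_rot: [-90.1, -0.0, 103.3]
wrist_force: [-6.5, -2.2, 13.4]
opening: 0.0001
time: 7.05
ee_pos: [0.4519, 0.1544, 0.1018]
tcp_rot: [-90.2, -0.0, 103.3]
wrist_force: [0.8, 0.3, -0.2]
opening: 0.0001
time: 7.55
ee_pos: [0.4705, 0.0761, 0.0987]
tcp_rot: [-90.0, -0.0, 103.2]
wrist_force: [-0.9, -0.1, 0.1]
opening: -0.0
[0.47053572 0.07609339 0.09869458] [-0.88682196 -0.06488693  0.07747062]
```

View pics/w3.png

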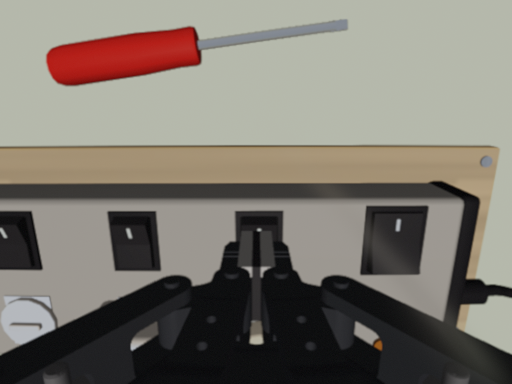

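The master (row 240, col 395) now looks tipped: its dash sits lower and the front gap shadow has gone. The fingers are over rocker 1 (col 258), so I'll press it now.

```bash
python3 -m jog '[[1,0,0,-0.4,0,0,0],[1,0,0,-0.8,0,0,0],[1,0,0,-1.1,0,0,0],[1,0,0,-1.24,0,0,0],[1,0,0,-1.24,0,0,0]]'
python3 -m jog '[[1,0,0,-0.05,0,0,0],[1,0,0,-0.1,0,0,0],[1,0,0,-0.14,0,0,0],[1,0,0,-0.14,0,0,0],[1,0,0,-0.14,0,0,0]]'
```

```text
time: 8.1
ee_pos: [0.4701, 0.0766, 0.0672]
tcp_rot: [-89.9, -0.0, 103.3]
wrist_force: [-0.0, -0.4, 0.7]
opening: 0.0
time: 8.6
ee_pos: [0.4705, 0.0764, 0.0647]
tcp_rot: [-90.0, -0.0, 103.3]
wrist_force: [-3.6, -0.4, 3.5]
opening: 0.0002
```

```bash
python3 -m jog '[[1,0,0,-0.04,0,0,0],[1,0,0,-0.08,0,0,0],[1,0,0,-0.12,0,0,0],[1,0,0,-0.12,0,0,0],[1,0,0,-0.12,0,0,0]]'
python3 -m jog '[[1,0,0,-0.03,0,0,0],[1,0,0,-0.04,0,0,0],[1,0,0,-0.04,0,0,0],[1,0,0,-0.04,0,0,0]]'
```

```text
time: 9.1
ee_pos: [0.4705, 0.0764, 0.0614]
tcp_rot: [-90.0, 0.0, 103.3]
wrist_force: [-1.8, -0.3, 2.7]
opening: 0.0002
time: 9.5
ee_pos: [0.4706, 0.0765, 0.061]
tcp_rot: [-90.0, -0.0, 103.3]
wrist_force: [-3.8, -0.2, 8.1]
opening: 0.0003
```

```bash
python3 -m jog '[[1,0,0,-0.03,0,0,0],[1,0,0,-0.05,0,0,0],[1,0,0,-0.05,0,0,0],[1,0,0,-0.05,0,0,0]]'
python3 -m jog '[[1,0,0,0.4,0,0,0],[1,0,0,1.5,0,0,0],[1,0,0,3,0,0,0],[1,-1.5,0.5,4.5,0,0,0],[1,-3,1,5,0,0,0]]'
python3 -m jog '[[1,0,0,0,0,0,0],[1,0,0,0,0,0,0],[1,0,0,0,0,0,0]]'
python3 - <<'E'
from h import *
o=bot.get_obs();P=pose('wrist',o);im,d=bot.camera('wrist')
print(o['ee_pos'],o['wrist_force'])
t,_=bot.camera('top')
a=cv2.resize(im[150:384,0:512],(800,366),interpolation=cv2.INTER_CUBIC)
b=cv2.resize(t[160:278,110:510],(800,236),interpolation=cv2.INTER_CUBIC)
save('w4',np.vstack([a,b])[:600])
E
```

```text
time: 9.9
ee_pos: [0.4706, 0.0765, 0.0603]
tcp_rot: [-90.1, -0.0, 103.3]
wrist_force: [-6.3, -1.6, 11.9]
opening: 0.0005
time: 10.4
ee_pos: [0.3961, 0.1017, 0.187]
tcp_rot: [-90.2, -0.0, 103.2]
wrist_force: [-0.9, 0.9, -0.4]
opening: 0.0001
time: 10.7
ee_pos: [0.396, 0.1014, 0.1837]
tcp_rot: [-90.0, 0.0, 103.3]
wrist_force: [-0.6, 0.9, 0.3]
opening: -0.0003
[0.39598304 0.10136193 0.18371403] [-0.61008217  0.93214735  0.34787487]
```

View pics/w4.png

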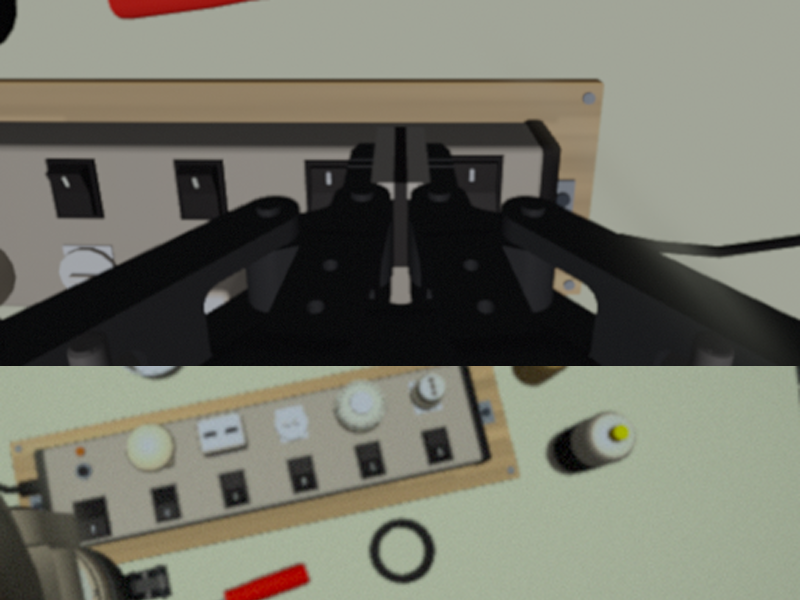

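Both near rockers now show the level look, with dashes by the near bezel (wrist crop 328,178 and 472,175), while the others keep their front shadow. I'll confirm with the depth profile.

```bash
python3 -m jog '[[1,-0.5,1,0.5,0,0,0],[1,-1,2,1,0,0,0],[1,-1.5,3.5,1,0,0,0],[1,-1.5,3.5,1,0,0,0],[1,-1.5,3.5,1,0,0,0]]'
python3 -m jog '[[1,0,0,0,0,0,0],[1,0,0,0,0,0,0]]'
python3 - <<'E'
from h import *
y=np.radians(13.29);ex=np.array([np.cos(y),np.sin(y)]);ey=np.array([-ex[1],ex[0]]);O=np.array([.5384,-.0181])
vv,uu=np.mgrid[0:384,0:512]
def cloud(c):
    P=pose(c);_,d=bot.camera(c);m=P[0];K=np.array([[m['fx'],0,m['cx']],[0,m['fy'],m['cy']],[0,0,1.]])
    n=cv2.undistortPoints(np.stack([uu,vv],-1).reshape(-1,1,2).astype(float),K,np.array([m['k1'],0,0,0.])).reshape(-1,2)
    X=P[2]+(np.c_[n,np.ones(len(n))]*d.reshape(-1,1))@P[1].T
    return X[d.ravel()>0]
for cam in ('wrist','top'):
  X=cloud(cam); sx=(X[:,:2]-O)@ex; sy=(X[:,:2]-O)@ey
  for nm,yc in [('master',.1885)]+[(f'r{i+1}',.108-.074*i) for i in range(5)]:
    f=lambda a,b:[(lambda k:(round(float(np.median(X[k,2])*1000),1) if k.any() else None))((abs(sy-yc)<.006)&(sx>a)&(sx<b))][0]
    print(cam,nm,'near',f(-.045,-.037),'far',f(-.024,-.016))
  for n in ['driver_mid','tape_mid','nightlight']:
    if cam=='top':
      for r in bot.regions_of(cam,n)[:1]: print(n,r['conf'],r['point'])
print(bot.get_obs()['ee_pos'])
E
```

```text
time: 11.3
ee_pos: [0.3581, 0.1893, 0.2085]
tcp_rot: [-89.9, 0.0, 103.4]
wrist_force: [0.1, 0.0, -0.1]
opening: -0.0002
time: 11.5
ee_pos: [0.3584, 0.1881, 0.2089]
tcp_rot: [-90.0, 0.0, 103.2]
wrist_force: [-0.0, 0.5, -0.2]
opening: 0.0
wrist master near 61.7 far 63.5
wrist r1 near 61.6 far 65.4
wrist r2 near 65.3 far 61.4
wrist r3 near None far None
wrist r4 near None far None
wrist r5 near None far None
top master near 61.0 far 64.9
top r1 near 61.4 far 64.8
top r2 near 64.5 far 60.8
top r3 near 65.3 far 60.9
top r4 near 64.3 far 60.5
top r5 near 65.1 far 60.8
driver_mid 0.87 [271.6, 240.0]
tape_mid 0.69 [254.1, 322.6]
nightlight 0.65 [199.1, 186.4]
[0.35821066 0.18851982 0.20928294]
```

```bash
python3 -c "
from workcell import bot
print(bot.job_done())"
```

```text
the job is handed in; nothing more can be done
None
```

The night light was in outlet 1, next to the master. I pressed the master rocker and then rocker 1 fully over with the closed fingertips, and drew the hand away. The job is handed in, at about 12 s on the robot's clock.

- **Force:** The last vertical readings were 13.4 N on the master and 11.9 N on rocker 1, each down on its stop.
- **Rockers:** Depth from the top camera shows the near halves of the master and rocker 1 down, at about 61 mm near and 65 mm far. Rockers 2 to 5 are still off, at about 65 mm near and 61 mm far. The wrist camera agrees for the master, rocker 1 and rocker 2; it got no readings on rockers 3 to 5.
- **Plugged-in and loose things:** The last top picture showed everything plugged in still in place. I re-measured only the night light, screwdriver and tape, and they sat within 1 to 3 pixels of their first detections. The largest difference was the tape, about 3 pixels in row. I put that down to detection scatter, because the hand never went near it.

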